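# Stand the tall pepper mill on the display board

## Task

At the spice stall, take the tall pepper mill out of the sloped rack and stand it upright on its foot in the middle of the round wooden board, setting it down gently rather than dropping it. Let go and watch it for two seconds to be sure that it stands still without wobbling. Leave the short mill and the bottle where they are in the rack.

Things in the scene. Friction and masses are not known exactly. Their poses are not given: they have to be found in the camera images.
- mill: Tall turned-wood pepper mill, 195 mm, 0.15-0.31 kg. Origin: centre of its flat foot; +z along its axis to the head. Diameters by height: foot 46 (0-25), waist 32 (42-66), belly 46 (85-115), neck 26 (134-161: grip here), head 38 (170-186). It leans in a fixed sloped rack, axis 40 deg from vertical, foot on a ledge on the robot's side (origin at z 45 mm), head away; neck and head are free. Lift straight up.
- board: Round light-wood board fixed flat on the table, 120 mm in diameter, 12 mm thick. Origin: centre of its underside, on the table. (A square board is a bystander.) Other things on the table near it are at most 80 mm high.
- short_mill: Short pepper mill: same wood and lower part as the tall one, 128 mm high, no neck or head. Origin: centre of its foot, +z along its axis. Leans in the rack like the tall one. The dark-wood rack has three places 115 mm apart, each cradling foot and belly from below between cheeks 16 mm high; it is 360 mm wide and under 125 mm high.
- bottle: Slim black bottle with a paper label, 170 mm high, 46 mm in diameter, neck 23 mm (top 37 mm). Origin: centre of its foot, +z along its axis. Leans in the third place of the rack in the same way; its top is 0.19 m above the table, so a thing carried over it must be lifted higher.

How it is judged:
On the way:
1. the tall mill stands upright and still in the middle of the round board, let go, for one second (angle between mill's own z axis and vertical below 0.17 rad and horizontal distance between mill and board below 0.025 m and z of mill in the frame of board between 0.007 and 0.018 m and contact force between mill and the fingers below 0.05 N and linear speed of mill below 0.03 m/s and angular speed of mill below 0.3 rad/s), for 1 s.
At the end, for the whole second after the job is handed in: The tall mill stands on its foot on top of the round board, upright within 10 degrees, its foot centre within 25 mm of the board's centre, at rest (under 30 mm/s and 0.3 rad/s) and not touched by the fingers (all of step 1).
It fails at once if the short mill is moved by more than 30 mm (distance of short_mill from where it was at the start of the episode above 0.03 m).
It fails at once if the bottle is moved by more than 30 mm (distance of bottle from where it was at the start of the episode above 0.03 m).
It fails at once if the tall mill is dropped: in free fall with its foot more than 20 mm above the round board (contact force between mill and anything else below 0.02 N and z of mill in the frame of board above 0.032 m and horizontal distance between mill and board below 0.15 m).
It also fails if it takes over 48 s, if anything falls off the work surface, if the arm or the gripper's body presses on something with over 40 N, if the wrist force passes 120 N, or if a joint passes its speed limit or range.

## Robot

A 6-joint arm with a two-finger parallel gripper is mounted at the origin on the work surface. World frame = base frame: x ahead of the robot, y to its left, z up, the work surface at z = 0. Lengths are in m, angles in rad, forces in N, time in s.
With the tool pointing down it reaches from about 0.25 to 0.8 m from the base axis. Payload 8.5 kg.
Tool frame: the origin (TCP) lies between the finger pads; the fingertips stand 11 mm ahead of it and the grasp point (between the pads) lies 8 mm behind it (env.finger_overhang is the distance from the TCP to the fingertips, in m); z points along the fingers, y is the line along which they close (so a half turn about z gives the same grasp; the last joint's range is limited). The gripper opens to 85 mm and grips with 20 to 120 N. Pads are 22 mm wide; open, the fingers measure 114 mm over their backs; the gripper's body (76 mm by 85 mm) begins 54 mm behind the grasp point. The pads swing forward as they close: fully open they stand 13 mm farther back than shut.
Start: joints at [-1.249, 0.238, -0.013, 1.319, 0, 1.571], TCP at [0.166, -0.498, 0.212] pointing down, gripper open.
Joint ranges: [-2.66, 2.66], [-1.03, 1.9], [-1.14, 1.46], [-1.82, 2.27], [-1.45, 1.34], [-3.14, 3.14]. Speed limits (rad/s): [2.22, 2.22, 2.79, 3.14, 3.14, 3.14].

## Interface

Orientations are given as a unit quaternion [x, y, z, w].
In Python, from workcell import env, vision, workorder, models gives the robot as it stands.
- The arm moves only by the tool send_rows, never from a script. Its argument "commands" is one flat list of numbers, 7 for each row, row after row: the turn, a rotation vector about the tool's x, y, z each as a share of 0.12 rad, from -1 to 1, then the shift along the tool's x, y, z each as a share of 0.02 m, from -1 to 1, then the gripper command: -1 is shut, 1 is fully open, values between are in proportion. A call has 1 to 10 rows; each row shifts and turns the commanded pose from where the row before left it, along the tool's axes as they then stand; what a row does not reach is not made up. A row lasts 1/8 s, in which the tool goes at most 62.5 mm and 10.7 degrees, less where a joint would pass 70% of its speed; a pose out of reach is approached as far as the arm can. A call with a number of a shift or a turn outside -1 to 1 is refused whole. A call with a gripper value outside its range is refused whole. The fingers move at their own pace and stop on an object; the grip force is fixed at half the most. Time passes only in rows, so rows that do not move let the fingers close. It gives the time, the measured TCP pose, the force, the opening and the grip force at its end, in the units of the state.
- env.observe(): the state, without advancing time (a new reading comes with each control period).
- vision.read_camera(name): name is "side" or "top"; returns (picture, depth): 420x560x3 uint8, red, green, blue; 420x560 float32, m along the optical axis (not along the pixel's ray), 0 where there is no reading.
- vision.camera_params(name): a dict with "camera_matrix" (3x3 intrinsics, pixels), "R" (3x3) and "t" (3): a world point X has camera coordinates R X + t. Camera axes: x right, y down, z forward; pixel columns grow to the right and rows downward; lengths in m; the calibration is good to about 2 mm. A picture is of the moment at which its call begins. camera_params takes no time and is no camera call.
- workorder.sign_off(): hands the job in; it is judged then, once.
Trained networks look in the newest picture that a camera, given by its name, has taken for a name from the list of things; names that differ only in an ending like _2 or _b are one class to them, and where a whole thing is asked for, a point or a joint stands for the part that bears it (a point fixed in the world has none). Each returns a list of dicts, best first, with "conf" (0 to 1); they miss things now and then, are a little off and sometimes report something else, mostly with a low value. They report only what shows in the picture. A call takes as long as a camera call.
- models.search_frame(camera, thing): "position" ([column, row] in pixels, amid what is visible of it).
The state is a dict: "clock": time; "q": joint angles; "dq": joint speeds; "tau": joint torques, N m; "tool_pos": TCP position; "tcp_rot": TCP orientation; "ft_force": force on the tool from outside, world axes, zero at the start; "ft_torque": the same for the moment, N m; "width": finger opening in m; "grip_force": force on a finger pad.
Only numpy, scipy, OpenCV 4.12 (cv2) and the standard library are available. Lean on these libraries where they do the work, as an engineer would, in place of code of your own. Each camera call takes 0.05 s, during which the arm holds its last target. There are 200 camera calls.

## Working session

There is one attempt and no reset: what is moved stays moved. The work goes in short steps, Python scripts to look and compute and a tool call to move; the robot and the scene stay as the last step left them, time stands still between calls to the robot, and variables do not carry over. Pictures are saved under pics/ and viewed, at most 10 in all, crops included, and the job is handed in when it is done.

Besides the shell and the picture viewer there is one more tool, called after ">>>" in YAML: its name, and indented under it one key for each argument. send_rows: Moves the arm, as the interface text tells. Its arguments: {"type":"object","properties":{"commands":{"type":"array"}},"required":["commands"]}

```bash
mkdir -p pics; cat > h.py <<'E'
import numpy as np, cv2
from workcell import env, vision, workorder, models
def cloud(cam, d):
    p=vision.camera_params(cam); K=np.array(p["camera_matrix"]);R=np.array(p["R"]);t=np.array(p["t"])
    v,u=np.mgrid[:d.shape[0],:d.shape[1]]
    c=np.stack([(u-K[0,2])/K[0,0]*d,(v-K[1,2])/K[1,1]*d,d],-1)
    return (c-t)@R
E
python3 - <<'E'
from h import *
s=env.observe(); print(s)
for c in ("top","side"):
    im,d=vision.read_camera(c); np.savez(f"{c}.npz",im=im,d=d)
    cv2.imwrite(f"pics/{c}0.png",im[:,:,::-1])
    P=cloud(c,d)
    for n in ("mill","board","short_mill","bottle"):
        for r in models.search_frame(c,n)[:3]:
            u,v=np.round(r["position"]).astype(int); print(c,n,round(r["conf"],2),u,v,P[v,u].round(3))
E
```

```text
{'clock': 0.0, 'q': array([-1.24897840e+00,  2.38786809e-01, -1.42719564e-02,  1.31917764e+00,
       -1.04754966e-06,  1.57080424e+00]), 'dq': array([-9.77619844e-04, -8.40496816e-04, -5.46611585e-04,  8.52669604e-05,
        2.47331647e-04,  3.01112520e-04]), 'tau': array([ 3.34617929e-03, -5.38782907e+01,  3.46438801e+01,  1.83050375e-02,
        2.93490702e-04, -6.56251177e-05]), 'tool_pos': array([ 0.1659129 , -0.49762802,  0.21166758]), 'tcp_rot': array([ 9.87082439e-01,  1.60211549e-01, -1.15880896e-04, -7.10651169e-04]), 'ft_force': array([ 0.44599605,  0.46941444, -0.28884283]), 'ft_torque': array([ 0.0325445 ,  0.02331149, -0.00171822]), 'grip_force': 0.0, 'width': 0.08538306203928304}
top mill 0.73 173 209 [0.51  0.209 0.151]
top board 0.88 414 181 [ 0.588 -0.356  0.011]
top short_mill 0.9 122 222 [0.486 0.327 0.122]
top bottle 0.95 222 219 [0.488 0.106 0.135]
side mill 0.68 237 272 [0.502 0.229 0.135]
side board 0.67 279 151 [ 0.578 -0.334  0.012]
side short_mill 0.98 227 344 [0.482 0.337 0.102]
side short_mill 0.44 266 237 [0.485 0.12  0.116]
side bottle 0.7 267 236 [0.483 0.118 0.117]
```

View pics/top0.png

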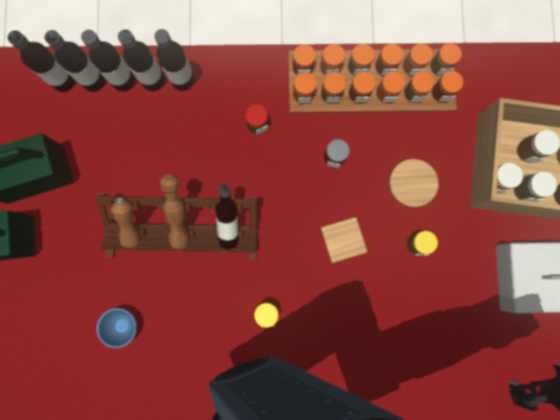

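View pics/side0.png

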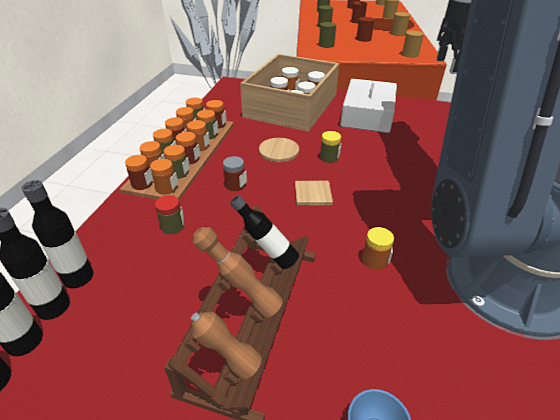

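The top view shows the tall mill from its head (170,184) to its foot (179,240). The round board is at (414,183), the square one at (344,240). The side view agrees, with the mill between the short mill and the bottle. Next I fit the mill's axis and the board's centre.

```bash
cat > meas.py <<'E'
from h import *
from scipy.optimize import least_squares
prof=np.array([[0,23],[25,23],[42,16],[66,16],[85,23],[115,23],[134,13],[161,13],[170,19],[186,19],[195,10]])/1000
allm=[]
for c in ("top","side"):
    f=np.load(f"{c}.npz"); im,d=f["im"],f["d"]; P=cloud(c,d); hsv=cv2.cvtColor(im,cv2.COLOR_RGB2HSV)
    hue,sat,val=[hsv[...,i].astype(int) for i in range(3)]
    ok=d>0
    # board
    B=ok&(abs(P[...,0]-.585)<.12)&(abs(P[...,1]+.345)<.12)&(abs(P[...,2]-.012)<.006)&(hue>8)&(hue<25)&(val>110)
    n,l,st,ce=cv2.connectedComponentsWithStats(B.astype(np.uint8)); k=1+st[1:,4].argmax()
    q=P[l==k]; ct,_=cv2.findContours((l==k).astype(np.uint8),cv2.RETR_EXTERNAL,cv2.CHAIN_APPROX_NONE)
    e=P[ct[0][:,0,1],ct[0][:,0,0]]
    (cx,cy),r=cv2.minEnclosingCircle(q[:,:2].astype(np.float32)); print(c,"board mean",q.mean(0).round(4),"circ",round(cx,4),round(cy,4),round(r,4),len(q))
    for w in ([173,209],):pass
    M=ok&(abs(P[...,1]-.22)<.055)&(P[...,0]>.38)&(P[...,0]<.62)&(P[...,2]>.05)&(hue<16)&(hue>4)&(val>75)
    p=P[M]
    allm.append(p)
    if c=="top": print("wood px hsv", hsv[209,173], hsv[235,178])
def model(v,p):
    f=np.array([v[0],v[1],.045+v[4]]);a=np.array([np.sin(v[3])*np.cos(v[2]),np.sin(v[3])*np.sin(v[2]),np.cos(v[3])])
    w=p-f; s=w@a; r=np.linalg.norm(w-np.outer(s,a),axis=1)
    return r-np.interp(s,prof[:,0],prof[:,1]), s
for nm,p in (("top",allm[0]),("side",allm[1]),("both",np.vstack(allm))):
    v=np.array([.42,.22,0,np.radians(40),0.])
    for it in range(4):
        rr,s=model(v,p); k=(abs(rr)<[.03,.02,.01,.006][it])&(s>.02)&(s<.19)
        pk=p[k]
        v=least_squares(lambda v:np.r_[model(v,pk)[0],(v[3]-.698)*.3,v[4]*1.],v,loss="soft_l1",f_scale=.003).x
    print(nm,len(pk),v.round(4),"rms",np.std(model(v,pk)[0]).round(4))
    a=np.array([np.sin(v[3])*np.cos(v[2]),np.sin(v[3])*np.sin(v[2]),np.cos(v[3])]); print("neck",(np.r_[v[0],v[1],.045+v[4]]+.147*a).round(4))
E
python3 meas.py
```

```text
top board mean [ 0.5841 -0.3534  0.0125] circ 0.5846 -0.3541 0.0609 1805
wood px hsv [ 13 142 153] [ 13 142 145]
side board mean [ 0.5833 -0.3475  0.0117] circ 0.5827 -0.3539 0.0628 722
top 1078 [ 4.472e-01  2.165e-01 -3.860e-02  6.974e-01  5.000e-04] rms 0.0016
neck [0.5415 0.2128 0.1582]
side 2115 [ 4.472e-01  2.166e-01 -3.880e-02  6.970e-01 -4.000e-04] rms 0.0011
neck [0.5415 0.213  0.1573]
both 3194 [ 4.472e-01  2.165e-01 -3.880e-02  6.971e-01 -1.000e-04] rms 0.0013
neck [0.5415 0.2129 0.1576]
```

>>> send_rows:
  commands: [0,0,0,0.8,-1,-0.4,1,0,0,0,0.8,-1,-0.4,1,0,0,0,0.8,-1,-0.4,1,0,0,0,0.8,-1,-0.4,1,0,0,0,0.8,-1,-0.4,1,0,0,0,0.8,-1,-0.4,1,0,0,0,0.8,-1,-0.4,1,0,0,0,0.8,-1,-0.4,1,0,0,0,0.8,-1,-0.4,1,0,0,0,0.8,-1,-0.4,1]

```text
clock: 1.75
tool_pos: [0.2546, -0.2556, 0.2931]
tcp_rot: [0.987, 0.161, 0.0, 0.0]
ft_force: [-0.1, -0.1, 0.4]
width: 0.0857
grip_force: 0.0
```

>>> send_rows:
  commands: [0,0,0,0.8,-1,-0.2,1,0,0,0,0.8,-1,-0.2,1,0,0,0,0.8,-1,-0.2,1,0,0,0,0.8,-1,-0.2,1,0,0,0,0.8,-1,-0.2,1,0,0,0,0.8,-1,-0.2,1,0,0,0,0.8,-1,-0.2,1,0,0,0,0.8,-1,-0.2,1,0,0,0,0.8,-1,-0.2,1,0,0,0,0.8,-1,-0.2,1]

```text
clock: 3.0
tool_pos: [0.3423, -0.0157, 0.333]
tcp_rot: [0.987, 0.161, 0.001, 0.0]
ft_force: [0.4, -0.5, -0.1]
width: 0.0851
grip_force: 0.0
```

>>> send_rows:
  commands: [0,0,0,0.8,-1,0,1,0,0,0,0.8,-1,0,1,0,0,0,0.8,-1,0,1,0,0,0,0.8,-1,0,1,0,0,0,0.8,-1,0,1,0,0,0,0.8,-1,0,1,0,0,0,0.8,-1,0,1,0,0,0,0.8,-1,0,1,0,0,0,0.8,-1,0,1,0,0,0,0.8,-1,0,1]

```text
clock: 4.25
tool_pos: [0.4447, 0.1863, 0.3333]
tcp_rot: [0.982, 0.186, -0.003, -0.017]
ft_force: [0.0, 0.5, 0.1]
width: 0.0855
grip_force: 0.0
```

>>> send_rows:
  commands: [0,0,1,0,0,0,1,0,0,1,0,0,0,1,0,0,1,0,0,0,1,0,0.9,0,0,0,0,1,0,0.9,0,0,0,0,1,0,0.9,0,0,0,0,1,0,0.9,0,0,0,0,1,0,1,0,0,0,0,1,0,0,0,0,0,0,1]

```text
clock: 5.38
tool_pos: [0.4622, 0.0833, 0.3328]
tcp_rot: [0.962, 0.06, 0.256, -0.074]
ft_force: [-0.3, 0.0, 0.5]
width: 0.0853
grip_force: 0.0
```

The last turn didn't track the command, so I check the joints.

```bash
cat > go.py <<'E'
from h import *
from scipy.spatial.transform import Rotation as Ro
def tgt(heading,tilt):
    x0=np.array([np.cos(heading),np.sin(heading),0]); 
    z=np.sin(tilt)*x0+np.array([0,0,-np.cos(tilt)]); x=np.cos(tilt)*x0+np.array([0,0,np.sin(tilt)])
    return Ro.from_matrix(np.stack([x,np.cross(z,x),z],1))
def delta(pos,heading,tilt):
    s=env.observe(); R=Ro.from_quat(s["tcp_rot"]); m=R.as_matrix()
    print("q",s["q"].round(3),"pos",s["tool_pos"].round(4),"F",s["ft_force"].round(1))
    print("x",m[:,0].round(3),"y",m[:,1].round(3),"z",m[:,2].round(3),"head",np.arctan2(m[1,0],m[0,0]).round(3),"tilt",np.arccos(-m[2,2]).round(3))
    T=tgt(heading,tilt)
    print("rotvec/.12",((R.inv()*T).as_rotvec()/.12).round(2),"shift/.02 (cur axes)",(m.T@(np.array(pos)-s["tool_pos"])/.02).round(2),"(target axes)",(T.as_matrix().T@(np.array(pos)-s["tool_pos"])/.02).round(2))
E
python3 -c "
from go import *
delta([.4926,.2148,.2355],-.04,.56)"
```

```text
q [ 0.088 -0.285 -0.378  0.952  0.13   3.141] pos [0.4622 0.0833 0.3328] F [-0.3  0.   0.5]
x [0.862 0.077 0.502] y [ 0.153 -0.982 -0.112] z [ 0.484  0.173 -0.858] head 0.09 tilt 0.54
rotvec/.12 [-1.64  0.35  0.9 ] shift/.02 (cur axes) [-0.62 -5.68  6.05] (target axes) [-1.52 -6.63  4.79]
```

Joint 6 ran into its upper limit. A half turn about the tool's z gives the same grasp and moves joint 6 to mid-range.

>>> send_rows:
  commands: [0,0,-1,0,0,0,1,0,0,-1,0,0,0,1,0,0,-1,0,0,0,1,0,0,-1,0,0,0,1,0,0,-1,0,0,0,1,0,0,-1,0,0,0,1,0,0,-1,0,0,0,1,0,0,-1,0,0,0,1,0,0,-1,0,0,0,1,0,0,-1,0,0,0,1]

```text
clock: 6.62
tool_pos: [0.4656, 0.084, 0.3343]
tcp_rot: [0.759, 0.594, 0.253, 0.084]
ft_force: [0.4, 0.6, -0.9]
width: 0.0855
grip_force: 0.0
```

>>> send_rows:
  commands: [0,0,-1,0,0,0,1,0,0,-1,0,0,0,1,0,0,-1,0,0,0,1,0,0,-1,0,0,0,1,0,0,-1,0,0,0,1,0,0,-1,0,0,0,1,0,0,-1,0,0,0,1,0,0,-1,0,0,0,1,0,0,-1,0,0,0,1,0,0,-1,0,0,0,1]

```text
clock: 7.88
tool_pos: [0.4655, 0.084, 0.3343]
tcp_rot: [0.291, 0.919, 0.161, 0.212]
ft_force: [0.5, 0.6, 0.4]
width: 0.0855
grip_force: 0.0
```

>>> send_rows:
  commands: [0,0,-1,0,0,0,1,0,0,-1,0,0,0,1,0,0,-1,0,0,0,1,0,0,-1,0,0,0,1,0,0,-1,0,0,0,1,0,0,0,0,0,0,1]

```text
clock: 8.62
tool_pos: [0.4654, 0.084, 0.3341]
tcp_rot: [0.008, 0.964, 0.092, 0.25]
ft_force: [0.9, 0.6, 0.5]
width: 0.085
grip_force: 0.0
```

```bash
sed -i 's/    T=tgt(heading,tilt)/    T=tgt(heading,tilt)*Ro.from_euler("z",np.pi)/' go.py; python3 -c "
from go import *
delta([.4926,.2148,.2355],-.04,.56)"
```

```text
q [ 0.089 -0.278 -0.371  0.954  0.13   0.141] pos [0.4654 0.084  0.3341] F [0.9 0.6 0.5]
x [-0.875  0.062 -0.48 ] y [-0.03   0.983  0.182] z [ 0.483  0.173 -0.858] head 3.071 tilt 0.539
rotvec/.12 [ 1.61 -0.47 -0.27] shift/.02 (cur axes) [1.58 5.49 6.02] (target axes) [1.69 6.59 4.76]
```

>>> send_rows:
  commands: [0.8,-0.25,-0.15,0,0,0,1,0.8,-0.25,-0.15,0,0,0,1,0,0,0,0.2,0.95,0,1,0,0,0,0.2,0.95,0,1,0,0,0,0.2,0.95,0,1,0,0,0,0.2,0.95,0,1,0,0,0,0.3,0.95,0,1,0,0,0,0.3,0.95,0,1,0,0,0,0.3,0.9,0,1,0,0,0,0,0,0,1]

```text
clock: 9.88
tool_pos: [0.4406, 0.2181, 0.315]
tcp_rot: [0.017, 0.96, -0.005, 0.278]
ft_force: [0.1, -0.7, 0.3]
width: 0.0852
grip_force: 0.0
```

>>> send_rows:
  commands: [0,0,0,0,0,0.8,1,0,0,0,0,0,0.8,1,0,0,0,0,0,0.8,1,0,0,0,0,0,0.8,1,0,0,0,0,0,0.8,1,0,0,0,0,0,0,1]

```text
clock: 10.62
tool_pos: [0.4834, 0.2142, 0.2469]
tcp_rot: [0.018, 0.96, -0.006, 0.278]
ft_force: [-0.4, 0.5, 0.1]
width: 0.0849
grip_force: 0.0
```

```bash
python3 -c "
from go import *
delta([.5457,.2127,.1508],-.04,.56)
im,d=vision.read_camera('side'); cv2.imwrite('pics/side1.png',im[:,:,::-1])"
```

```text
q [ 0.621 -0.106 -0.471  0.744 -0.335  0.58 ] pos [0.4834 0.2142 0.2469] F [-0.4  0.5  0.1]
x [-0.845  0.032 -0.534] y [ 0.039  0.999 -0.002] z [ 0.534 -0.022 -0.845] head 3.104 tilt 0.564
rotvec/.12 [-0.01  0.03  0.02] shift/.02 (cur axes) [-0.07  0.05  5.73] (target axes) [-0.09  0.05  5.73]
```

View pics/side1.png

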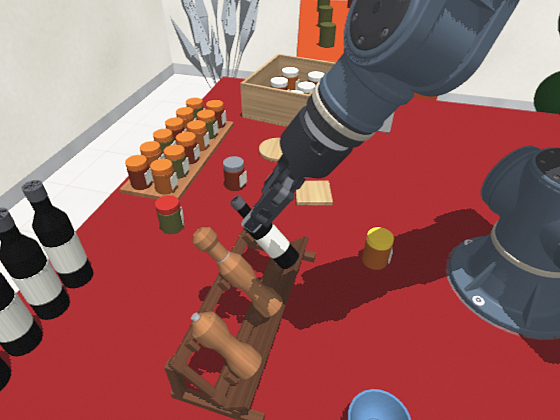

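The fingers at about (262,215) straddle the line toward the neck at about (215,250), and the rack is untouched. I advance and close.

>>> send_rows:
  commands: [0,0,0,0,0,0.8,1,0,0,0,0,0,0.8,1,0,0,0,0,0,0.8,1,0,0,0,0,0,0.8,1,0,0,0,0,0,0.8,1,0,0,0,0,0,0.8,1,0,0,0,-0.1,0,0.8,1,0,0,0,0,0,0.1,1]

```text
clock: 11.68
tool_pos: [0.5461, 0.2125, 0.1525]
tcp_rot: [0.018, 0.96, -0.006, 0.279]
ft_force: [-0.5, 0.5, -0.4]
width: 0.0855
grip_force: 0.0
```

>>> send_rows:
  commands: [0,0,0,0,0,0,0.2,0,0,0,0,0,0,-0.2,0,0,0,0,0,0,-0.4,0,0,0,0,0,0,-1,0,0,0,0,0,0,-1,0,0,0,0,0,0,-1,0,0,0,0,0,0,-1]

```text
clock: 12.55
tool_pos: [0.546, 0.2127, 0.1526]
tcp_rot: [0.017, 0.96, -0.006, 0.279]
ft_force: [0.2, 0.0, 1.9]
width: 0.0001
grip_force: 0.8
```

```bash
python3 -c "
from go import *
delta([.5457,.2127,.1508],-.04,.56)
print(env.observe()['width'])
im,d=vision.read_camera('side'); cv2.imwrite('pics/side2.png',im[:,:,::-1])"
```

```text
q [ 0.533  0.058 -0.582  0.44  -0.294  0.496] pos [0.546  0.2127 0.1526] F [0.2 0.  1.9]
x [-0.844  0.03  -0.536] y [ 0.037  0.999 -0.001] z [ 0.536 -0.02  -0.844] head 3.106 tilt 0.566
rotvec/.12 [0.01 0.05 0.03] shift/.02 (cur axes) [ 0.06 -0.    0.07] (target axes) [ 0.06 -0.    0.07]
0.00011666134206647035
```

View pics/side2.png

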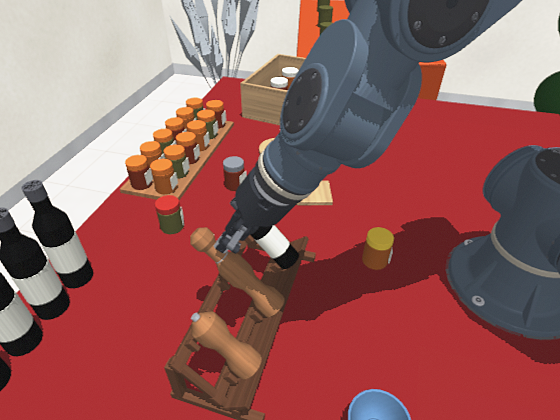

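Missed: the fingers closed on nothing (width 0), with their tips around (225,243) beside the neck. I check the mill's pose and the calibration against the gripper.

```bash
cat > chk.py <<'E'
from h import *
s=env.observe()
def proj(c,X):
    p=vision.camera_params(c); y=np.array(p["R"])@X+np.array(p["t"]); k=np.array(p["camera_matrix"])@y; return (k[:2]/k[2]).round(1)
z=np.array([.536,-.02,-.844]); tip=s["tool_pos"]+.011*z
out=[]
for c in ("side","top"):
    im,d=vision.read_camera(c); np.savez(f"{c}.npz",im=im,d=d)
    print(c,"tip",proj(c,tip),"tcp",proj(c,s["tool_pos"]),"neck",proj(c,np.array([.5415,.2129,.1576])))
    im=im[:,:,::-1].copy(); 
    u,v=proj(c,tip).astype(int); cr=im[v-50:v+50,u-60:u+60]
    out.append(cv2.resize(cr,None,fx=4,fy=4,interpolation=cv2.INTER_CUBIC))
    P=cloud(c,d); hsv=cv2.cvtColor(im,cv2.COLOR_BGR2HSV)
    m=(np.linalg.norm(P-s["tool_pos"],axis=-1)<.05)&(hsv[...,1]<90)
    w=(P[m]-s["tool_pos"]); print("dark pts: along tool z max",np.percentile(w@z,[50,90,98,100]).round(4),"y",np.percentile(w[:,1],[2,50,98]).round(4), m.sum())
cv2.imwrite("pics/crop1.png",np.hstack(out)[:, :960][:, ::1] if False else cv2.resize(np.hstack(out),(800,333)))
E
python3 chk.py; python3 meas.py
```

```text
side tip [211.8 255.3] tcp [214.5 252.3] neck [216.7 250.8]
dark pts: along tool z max [-0.0302 -0.0108 -0.0009  0.0026] y [-0.0035  0.0128  0.0156] 131
top tip [172.3 190.4] tcp [171.3 192.4] neck [170.8 194.1]
dark pts: along tool z max [-0.0372 -0.025  -0.0177 -0.0151] y [-0.0132 -0.0048  0.0103] 60
top board mean [ 0.5842 -0.3535  0.0125] circ 0.5846 -0.3547 0.0612 1789
wood px hsv [ 0 55 37] [ 13 137  82]
side board mean [ 0.6308 -0.3589  0.0118] circ 0.6259 -0.3592 0.0426 81
top 345 [ 0.4421  0.2181 -0.0502  0.7682  0.006 ] rms 0.0017
neck [0.5441 0.213  0.1567]
side 2094 [ 0.4424  0.2187 -0.0542  0.7705  0.0058] rms 0.001
neck [0.5447 0.2132 0.1563]
both 2440 [ 0.4424  0.2186 -0.0543  0.7701  0.0059] rms 0.0011
neck [0.5446 0.2131 0.1564]
```

View pics/crop1.png

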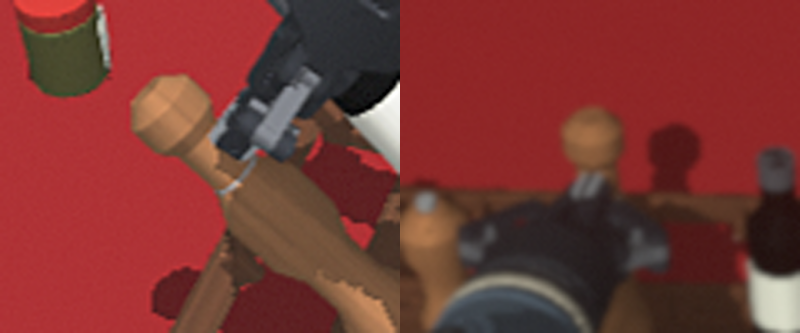

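```bash
python3 - <<'E'
from h import *
s=env.observe(); print(env.finger_overhang,s["width"],s["grip_force"],s["tool_pos"],s["clock"])
z=np.array([.536,-.02,-.844]);x=np.array([-.844,.03,-.536])
neck=np.array([.5446,.2131,.1564])
for c,us,vs in (("top",range(166,181,2),range(184,206,2)),("side",range(208,244,3),range(236,266,3))):
    f=np.load(f"{c}.npz");P=cloud(c,f["d"]);h=cv2.cvtColor(f["im"],cv2.COLOR_RGB2HSV)
    print(c)
    for v in vs:
        print(v,[("G" if h[v,u,1]<100 else "w" if h[v,u,0]>6 else "r")+"%d,%d,%d"%tuple(((P[v,u]-s["tool_pos"])@np.c_[x,[0,1,0],z]*1000).round()) for u in us])
E
```

```text
0.011 0.00033276733154921276 0.8195153251290321 [0.54599132 0.2127278  0.15256913] 12.7
top
184 ['w-33,2,-32', 'w-31,-1,-29', 'w-32,-6,-31', 'w-31,-9,-27', 'w-30,-13,-26', 'w-29,-16,-21', 'w-25,-19,-12', 'r42,10,148']
186 ['w-28,2,-32', 'w-26,-1,-27', 'w-26,-5,-26', 'w-27,-9,-27', 'w-26,-13,-25', 'w-23,-15,-19', 'r47,15,148', 'r48,10,150']
188 ['w-23,3,-30', 'w-24,-1,-32', 'w-21,-4,-27', 'w-23,-9,-29', 'w-22,-13,-27', 'w-16,-14,-13', 'r52,15,146', 'r51,10,144']
190 ['w-15,6,-22', 'w-16,1,-24', 'w-16,-3,-24', 'w-15,-7,-23', 'w-14,-10,-19', 'w-9,-12,-7', 'r57,15,145', 'r55,10,140']
192 ['G-12,5,-26', 'G-12,1,-25', 'G-12,-3,-25', 'G-11,-7,-23', 'w-7,-9,-14', 'w-6,-12,-11', 'r59,14,136', 'r61,11,143']
194 ['G-11,4,-35', 'G-11,0,-35', 'G-11,-4,-34', 'G-7,-6,-24', 'w-1,-8,-11', 'w0,-12,-9', 'r66,16,141', 'r64,10,138']
196 ['G-12,1,-46', 'G-10,-2,-42', 'G-11,-6,-43', 'G-7,-8,-35', 'G-8,-13,-38', 'w5,-11,-7', 'r69,15,135', 'r69,10,135']
198 ['G-12,-1,-57', 'G-12,-4,-55', 'G-7,-6,-46', 'G-6,-10,-44', 'G-5,-13,-41', 'w10,-10,-7', 'w13,-13,0', 'r29,-10,35']
200 ['G-12,-2,-66', 'G-13,-7,-68', 'G
[... 1388 characters left out ...]
G39,-53,29', 'w45,-58,31']
254 ['w-8,13,-4', 'w-5,14,-10', 'w-1,12,-11', 'w3,9,-12', 'w7,8,-14', 'w12,5,-14', 'G16,2,-15', 'w20,-2,-14', 'w24,-3,-16', 'w29,-8,-15', 'w34,-14,-12', 'w48,-55,34']
257 ['w14,-113,172', 'w-1,14,-2', 'w2,13,-6', 'w6,12,-8', 'w10,11,-11', 'G14,8,-12', 'w18,7,-15', 'w22,5,-16', 'w27,2,-17', 'w31,-1,-18', 'w35,-4,-18', 'w41,-12,-11']
260 ['w17,-105,171', 'w22,-104,163', 'w6,13,1', 'w9,13,-4', 'G13,13,-7', 'w17,11,-10', 'w21,11,-13', 'w25,8,-14', 'w29,7,-17', 'w33,4,-17', 'w37,3,-19', 'w42,-3,-17']
263 ['w20,-98,170', 'r-64,403,-523', 'w30,-100,162', 'G12,15,0', 'w16,16,-5', 'w20,15,-7', 'w24,15,-12', 'w28,13,-13', 'w31,13,-18', 'w35,10,-18', 'w40,7,-18', 'w45,1,-14']
```

```bash
python3 - <<'E'
from h import *
def proj(c,X):
    p=vision.camera_params(c); y=np.array(p["R"])@X+np.array(p["t"]); k=np.array(p["camera_matrix"])@y; return k[:2]/k[2]
z=np.array([.534,-.022,-.845]);y=np.array([.039,.999,-.002])
o=[]
for f,T,h in (("side1",np.array([.4834,.2142,.2469]),.0425),("side2",np.array([.546,.2127,.1526]),0)):
    im=cv2.imread(f"pics/{f}.png"); u0,v0=[int(a) for a in proj("side",T)]; u0+=10
    S=4; cr=cv2.resize(im[v0-60:v0+60,u0-50:u0+50],None,fx=S,fy=S,interpolation=cv2.INTER_CUBIC)
    for s,col in ((1,(0,255,0)),(-1,(255,255,0))):
        for w in (-.06,-.04,-.02,0,.011):
            q=(proj("side",T+s*h*y+w*z)-[u0-50,v0-60]+.5)*S; cv2.circle(cr,tuple(int(a) for a in q),3,col if w<.01 else (0,0,255),-1)
    o.append(cr)
cv2.imwrite("pics/crop2.png",np.hstack(o))
E
```

```text
(no output)
```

View pics/crop2.png

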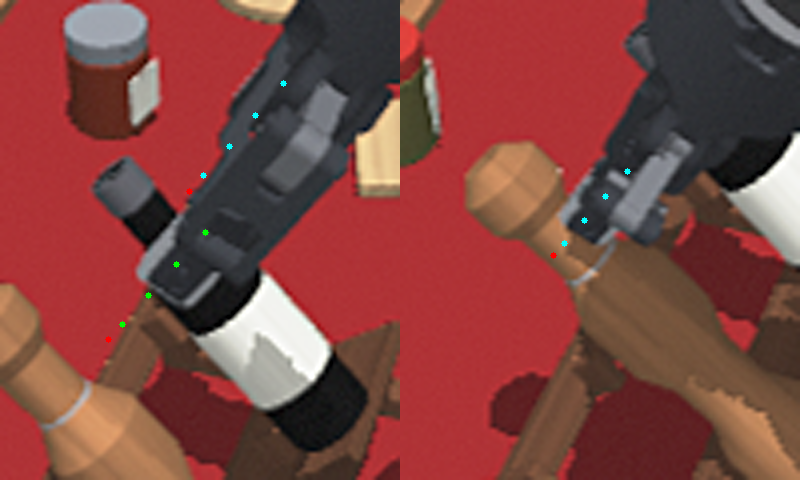

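The bright ring is part of the mill. The overlay shows the real fingertips about 28 mm behind where the reported TCP puts them, so the fingers closed above the neck. I back off, open and re-measure.

>>> send_rows:
  commands: [0,0,0,0,0,-1,1,0,0,0,0,0,-1,1,0,0,0,0,0,-1,1,0,0,0,0,0,0,1]

```text
clock: 13.2
tool_pos: [0.514, 0.2144, 0.2044]
tcp_rot: [0.017, 0.96, -0.005, 0.28]
ft_force: [0.8, -0.6, 0.2]
width: 0.0727
grip_force: 0.0
```

```bash
cat > tipchk.py <<'E'
from h import *
from scipy.spatial.transform import Rotation as Ro
s=env.observe(); m=Ro.from_quat(s["tcp_rot"]).as_matrix(); print(s["tool_pos"].round(4),s["width"],s["clock"])
for c in ("top","side"):
    im,d=vision.read_camera(c); np.savez(f"{c}.npz",im=im,d=d); P=cloud(c,d); h=cv2.cvtColor(im,cv2.COLOR_RGB2HSV)
    w=(P-s["tool_pos"])@m
    k=(d>0)&(h[...,1]<100)&(abs(w[...,0])<.03)&(abs(w[...,1])<.075)&(w[...,2]>-.1)&(w[...,2]<.03)
    q=w[k]
    for lo,hi in ((-.075,-.02),(.02,.075)):
        a=q[(q[:,1]>lo)&(q[:,1]<hi)]; a=a[a[:,2].argsort()][::-1]
        print(c,len(a),"tip pts",(a[:12:2]*1000).round().tolist(), "y",np.percentile(a[:,1],[2,98]).round(3) if len(a) else 0)
    im=im[:,:,::-1].copy(); 
E
python3 tipchk.py; python3 meas.py; python3 -c "
from go import *
delta([.546,.2127,.1526],-.04,.56)"
```

```text
[0.514  0.2144 0.2044] 0.0727353162575229 13.2
top 285 tip pts [[-10.0, -42.0, -30.0], [-7.0, -42.0, -32.0], [-12.0, -39.0, -34.0], [-12.0, -41.0, -35.0], [-11.0, -40.0, -36.0], [-7.0, -46.0, -38.0]] y [-0.068 -0.028]
top 230 tip pts [[-11.0, 38.0, -31.0], [-11.0, 40.0, -32.0], [-10.0, 36.0, -33.0], [-11.0, 39.0, -36.0], [-9.0, 37.0, -37.0], [-12.0, 36.0, -38.0]] y [0.027 0.063]
side 24 tip pts [[0.0, -40.0, -29.0], [-1.0, -40.0, -32.0], [3.0, -40.0, -32.0], [-1.0, -40.0, -35.0], [1.0, -39.0, -35.0], [0.0, -39.0, -36.0]] y [-0.041 -0.022]
side 465 tip pts [[-9.0, 45.0, -30.0], [-7.0, 46.0, -31.0], [11.0, 46.0, -32.0], [-8.0, 46.0, -33.0], [10.0, 47.0, -35.0], [11.0, 47.0, -36.0]] y [0.035 0.072]
top board mean [ 0.5839 -0.3535  0.0125] circ 0.5845 -0.3543 0.0607 1792
wood px hsv [ 13 141 154] [120   5  98]
side board mean [ 0.6265 -0.355   0.0119] circ 0.6169 -0.3553 0.0482 130
top 649 [ 0.4428  0.2205 -0.0501  0.7621  0.0059] rms 0.0016
neck [0.5442 0.2154 0.1573]
side 2180 [ 0.443   0.2208 -0.0526  0.7636  0.0052] rms 0.001
neck [0.5445 0.2155 0.1564]
both 2830 [ 0.4431  0.2207 -0.0531  0.762   0.0054] rms 0.0012
neck [0.5444 0.2153 0.1567]
q [ 0.576 -0.035 -0.529  0.597 -0.314  0.535] pos [0.5138 0.2139 0.2027] F [ 0.2  0.4 -1.1]
x [-0.844  0.03  -0.536] y [ 0.036  0.999 -0.001] z [ 0.536 -0.02  -0.844] head 3.106 tilt 0.566
rotvec/.12 [0.01 0.05 0.03] shift/.02 (cur axes) [-0.02 -0.    2.98] (target axes) [-0.03  0.    2.98]
```

Both cameras put the fingertips about 29 mm further back than nominal. The mill rests at a slightly greater lean, with its neck at (0.544, 0.215, 0.157). I go in deeper.

>>> send_rows:
  commands: [0,0,0,0,0.1,0.8,1,0,0,0,0,0,0.8,1,0,0,0,0,0,0.8,1,0,0,0,0,0,0.8,1,0,0,0,0,0,0.8,1,0,0,0,0,0,0.5,0.2,0,0,0,0,0,0,-0.2,0,0,0,0,0,0,-1,0,0,0,0,0,0,-1,0,0,0,0,0,0,-1]

```text
clock: 14.55
tool_pos: [0.562, 0.2143, 0.1277]
tcp_rot: [0.017, 0.96, -0.005, 0.279]
ft_force: [-0.2, 0.4, 1.3]
width: 0.0242
grip_force: 58.6
```

>>> send_rows:
  commands: [0,0,0,0,0,0,-1,0,0,0,0,0,0,-1]

```text
clock: 14.8
tool_pos: [0.5622, 0.2142, 0.1276]
tcp_rot: [0.017, 0.96, -0.005, 0.279]
ft_force: [-1.1, 0.7, 3.7]
width: 0.0243
grip_force: 58.7
```

Gripped: 24 mm opening, 59 N. I lift straight up.

>>> send_rows:
  commands: [0,0,0,-0.3,0,-0.5,-1,0,0,0,-0.6,0,-1,-1,0,0,0,-0.6,0,-1,-1,0,0,0,-0.65,0,-1,-1,0,0,0,-0.65,0,-1,-1,0,0,0,-0.65,0,-1,-1,0,0,0,-0.65,0,-1,-1,0,0,0,-0.65,0,-1,-1,0,0,0,-0.65,0,-1,-1,0,0,0,-0.65,0,-1,-1]

```text
clock: 16.05
tool_pos: [0.5619, 0.214, 0.3536]
tcp_rot: [0.017, 0.96, -0.006, 0.279]
ft_force: [0.1, 0.3, -1.6]
width: 0.024
grip_force: 58.9
```

```bash
cat > held.py <<'E'
from h import *
import meas0
E
cat > held.py <<'E'
from h import *
from scipy.optimize import least_squares
from scipy.spatial.transform import Rotation as Ro
prof=np.array([[0,23],[25,23],[42,16],[66,16],[85,23],[115,23],[134,13],[161,13],[170,19],[186,19],[195,10]])/1000
def fit(tilt0=None,foot0=None,az0=None,pics=None,save=None):
    s=env.observe(); m=Ro.from_quat(s["tcp_rot"]).as_matrix(); g=s["tool_pos"]-.036*m[:,2]
    hd=np.arctan2(m[1,2],m[0,2]) if az0 is None else az0
    pts={}
    for c in ("top","side"):
        im,d=vision.read_camera(c); P=cloud(c,d); h=cv2.cvtColor(im,cv2.COLOR_RGB2HSV)
        if save: cv2.imwrite(f"pics/{c}{save}.png",im[:,:,::-1])
        k=(d>0)&(h[...,0]>4)&(h[...,0]<17)&(h[...,1]>90)&(np.linalg.norm(P-g,axis=-1)<.19); pts[c]=P[k]
    def ax(v): return np.array([np.sin(v[0])*np.cos(hd)-np.sin(v[1])*np.sin(hd),np.sin(v[0])*np.sin(hd)+np.sin(v[1])*np.cos(hd),0])
    def A(v): a=ax(v); a[2]=np.sqrt(1-a@a); return a
    def res(v,p):
        a=A(v); w=p-v[2:5]; t=w@a; return np.linalg.norm(w-np.outer(t,a),axis=1)-np.interp(t,prof[:,0],prof[:,1]),t
    for nm,p in (("top",pts["top"]),("side",pts["side"]),("both",np.vstack(list(pts.values())))):
        v=np.r_[tilt0,0,0,0,0.]; v[2:]=(g-.147*A(v)) if foot0 is None else foot0
        if len(p)<50: print(nm,len(p)); continue
        for th in (.03,.02,.01,.006):
            r,t=res(v,p); k=(abs(r)<th)&(t>-.005)&(t<.2); pk=p[k]
            v=least_squares(lambda v:np.r_[res(v,pk)[0],(v-v0)[:2]*.01] if 0 else res(v,pk)[0],v,loss="soft_l1",f_scale=.003).x
        print(nm,len(pk),"lean fwd %.3f side %.3f"%tuple(v[:2]),"foot",v[2:].round(4),"rms",res(v,pk)[0].std().round(4))
    print("tcp",s["tool_pos"].round(4),"grip",g.round(4),"tool z az %.3f"%hd,"tilt %.3f"%np.arccos(-m[2,2]),"clock",s["clock"],"w",s["width"].round(4),"q",s["q"].round(2))
    return v
E
python3 -c "
from held import *
fit(.76,save='3')
from go import *
delta([.56,.215,.355],-.04,1.3)"
```

```text
top 1380 lean fwd 0.759 side -0.009 foot [0.443  0.2198 0.2764] rms 0.0013
side 3662 lean fwd 0.756 side -0.009 foot [0.4447 0.2206 0.2791] rms 0.0008
both 5032 lean fwd 0.757 side -0.009 foot [0.4442 0.2206 0.2783] rms 0.0012Traceback (most recent call last):
  File "<string>", line 3, in <module>
    fit(.76,save='3')
    ~~~^^^^^^^^^^^^^^
  File "held.py", line 24, in fit
    print("tcp",s["tool_pos"].round(4),"grip",g.round(4),"tool z az %.3f"%hd,"tilt %.3f"%np.arccos(-m[2,2]),"clock",s["clock"],"w",s["width"].round(4),"q",s["q"].round(2))
                                                                                                                                   ^^^^^^^^^^^^^^^^
AttributeError: 'float' object has no attribute 'round'
```

>>> send_rows:
  commands: [0,-1,0,0,0,-0.5,-1,0,-1,0,0,0,-0.5,-1,0,-1,0,0,0,0,-1,0,-1,0,0,0,0,-1,0,-1,0,-0.5,0,0,-1,0,-1,0,-0.5,0,0,-1,0,-0.3,0,0,0,0,-1,0,0,0,0,0,0,-1]

```text
clock: 17.15
tool_pos: [0.5588, 0.2141, 0.3834]
tcp_rot: [0.013, 0.792, -0.012, 0.611]
ft_force: [0.1, -0.3, -1.3]
width: 0.0242
grip_force: 58.8
```

```bash
sed -i 's/s\["width"\].round(4)/s["width"]/' held.py; python3 -c "
from held import *
v=fit(0.,save='4')
from go import *
s=env.observe()
delta(s['tool_pos']+np.array([.5843,-.354,.225])-v[2:],-.04,1.323)"
```

```text
top 769 lean fwd 0.017 side -0.008 foot [0.5235 0.2164 0.2457] rms 0.0015
side 3294 lean fwd 0.015 side -0.006 foot [0.5245 0.2167 0.2462] rms 0.0009
both 4059 lean fwd 0.014 side -0.007 foot [0.5245 0.2167 0.2461] rms 0.001
tcp [0.5588 0.2141 0.3834] grip [0.524  0.2153 0.3925] tool z az -0.037 tilt 1.315 clock 17.15 w 0.02415937263916508 q [ 0.75 -0.2  -0.92 -0.37 -0.75  0.24]
q [ 0.746 -0.199 -0.914 -0.363 -0.751  0.244] pos [0.5596 0.2145 0.3855] F [-0.3  0.1 -0.6]
x [-0.252  0.008 -0.968] y [ 0.036  0.999 -0.002] z [ 0.967 -0.035 -0.252] head 3.111 tilt 1.316
rotvec/.12 [ 0.03 -0.06  0.02] shift/.02 (cur axes) [  0.05 -28.4    4.17] (target axes) [ 1.000e-02 -2.839e+01  4.260e+00]
```

Upright in the hand, foot at z 0.246, above the bottle. I carry it across.

>>> send_rows:
  commands: [0,-0.1,0,0,-0.5,0,-1,0,0,0,0,-1,0.1,-1,0,0,0,0,-1,0.1,-1,0,0,0,0,-1,0.1,-1,0,0,0,0,-1,0.1,-1,0,0,0,0,-1,0.1,-1,0,0,0,0,-1,0.1,-1,0,0,0,0,-1,0.1,-1,0,0,0,0,-1,0.1,-1,0,0,0,0,-1,0.1,-1]

```text
clock: 18.5
tool_pos: [0.5704, 0.0233, 0.3827]
tcp_rot: [0.014, 0.787, -0.011, 0.617]
ft_force: [0.5, 0.3, -0.7]
width: 0.0243
grip_force: 58.9
```

>>> send_rows:
  commands: [0,0,0,0,-1,0.2,-1,0,0,0,0,-1,0.2,-1,0,0,0,0,-1,0.2,-1,0,0,0,0,-1,0.2,-1,0,0,0,0,-1,0.2,-1,0,0,0,0,-1,0.2,-1,0,0,0,0,-1,0.2,-1,0,0,0,0,-1,0.2,-1,0,0,0,0,-1,0.2,-1,0,0,0,0,-1,0.2,-1]

```text
clock: 19.75
tool_pos: [0.602, -0.1784, 0.3733]
tcp_rot: [0.014, 0.787, -0.012, 0.617]
ft_force: [0.1, -0.4, -1.0]
width: 0.0242
grip_force: 58.9
```

>>> send_rows:
  commands: [0,0,0,0,-1,0.2,-1,0,0,0,0,-1,0.2,-1,0,0,0,0,-1,0.2,-1,0,0,0,0,-1,0.2,-1,0,0,0,0,-1,0.1,-1,0,0,0,0,-1,0.1,-1,0,0,0,0,-1,0.1,-1,0,0,0,0,-0.9,0.1,-1,0,0,0,0,0,0,-1]

```text
clock: 20.88
tool_pos: [0.6194, -0.3377, 0.3669]
tcp_rot: [0.015, 0.787, -0.012, 0.617]
ft_force: [0.1, 1.1, -1.3]
width: 0.0239
grip_force: 58.9
```

```bash
python3 -c "
from held import *
v=fit(0.,save='5')
from go import *
s=env.observe()
delta(s['tool_pos']+np.array([.5843,-.354,.012])-v[2:],-.04,1.33)"
```

```text
top 914 lean fwd -0.000 side -0.006 foot [ 0.586  -0.3359  0.2285] rms 0.0014
side 1053 lean fwd 0.001 side -0.009 foot [ 0.5865 -0.3343  0.2283] rms 0.0015
both 1966 lean fwd -0.002 side -0.009 foot [ 0.5864 -0.3349  0.2284] rms 0.0015
tcp [ 0.6194 -0.3377  0.3669] grip [ 0.5845 -0.3363  0.3755] tool z az -0.038 tilt 1.330 clock 20.875 w 0.02387914153750055 q [-0.82  0.05 -0.78 -0.5   0.75 -0.23]
q [-0.82   0.049 -0.785 -0.5    0.754 -0.234] pos [ 0.6192 -0.3361  0.3666] F [-0.1  0.2 -2.4]
x [-0.239  0.008 -0.971] y [ 0.037  0.999 -0.   ] z [ 0.97  -0.036 -0.239] head 3.107 tilt 1.329
rotvec/.12 [ 0.03 -0.01  0.01] shift/.02 (cur axes) [10.52 -0.96  2.52] (target axes) [10.52 -0.96  2.52]
```

>>> send_rows:
  commands: [0,0,0,0,-0.95,0,-1,0,0,0,1,0,0.25,-1,0,0,0,1,0,0.25,-1,0,0,0,1,0,0.25,-1,0,0,0,1,0,0.25,-1,0,0,0,1,0,0.25,-1,0,0,0,1,0,0.25,-1,0,0,0,1,0,0.25,-1,0,0,0,1,0,0.25,-1,0,0,0,1,0,0.2,-1]

```text
clock: 22.22
tool_pos: [0.6187, -0.3557, 0.1814]
tcp_rot: [0.014, 0.787, -0.012, 0.617]
ft_force: [0.2, -0.6, -2.4]
width: 0.0244
grip_force: 59.1
```

>>> send_rows:
  commands: [0,0,0,0.5,0,0.1,-1,0,0,0,0,0,0,-1]

```text
clock: 22.48
tool_pos: [0.618, -0.3555, 0.1704]
tcp_rot: [0.014, 0.787, -0.011, 0.616]
ft_force: [-0.2, 0.7, -2.4]
width: 0.0243
grip_force: 59.1
```

```bash
python3 -c "
from held import *
v=fit(0.,save='6')
from go import *
s=env.observe()
delta(s['tool_pos']+np.array([.5845,-.354,.012])-v[2:],-.04,1.33)"
```

```text
top 557 lean fwd 0.003 side -0.005 foot [ 0.5842 -0.3535  0.0323] rms 0.0016
side 792 lean fwd 0.003 side -0.008 foot [ 0.5853 -0.3531  0.0325] rms 0.0017
both 1351 lean fwd 0.001 side -0.007 foot [ 0.5851 -0.3532  0.0323] rms 0.0017
tcp [ 0.618  -0.3555  0.1704] grip [ 0.5831 -0.3542  0.179 ] tool z az -0.036 tilt 1.329 clock 22.475 w 0.024337378003060555 q [-0.85  0.53 -1.01 -1.19  0.78 -0.25]
q [-0.85   0.523 -1.008 -1.187  0.784 -0.249] pos [ 0.6181 -0.3556  0.1718] F [ 0.2 -0.6 -0.9]
x [-0.238  0.007 -0.971] y [ 0.036  0.999 -0.001] z [ 0.97  -0.036 -0.238] head 3.111 tilt 1.33
rotvec/.12 [0.03 0.   0.02] shift/.02 (cur axes) [ 1.   -0.04  0.21] (target axes) [ 0.99 -0.04  0.21]
```

View pics/side6.png

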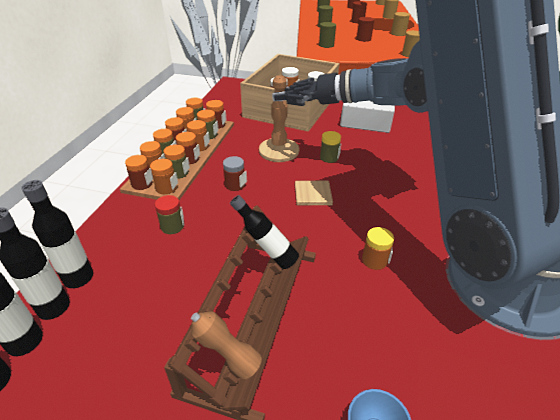

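The mill (280,115) is upright over the round board's centre (280,150), about 20 mm up. The short mill and bottle are in place. I lower slowly and watch the force.

>>> send_rows:
  commands: [0,0,0,0.3,0,0.05,-1,0,0,0,0.3,0,0.1,-1,0,0,0,0.2,0,0.05,-1,0,0,0,0.1,0,0,-1,0,0,0,0,0,0,-1]

```text
clock: 23.2
tool_pos: [0.6175, -0.3551, 0.1528]
tcp_rot: [0.014, 0.787, -0.011, 0.617]
ft_force: [-0.1, 0.2, -1.2]
width: 0.0243
grip_force: 59.1
```

>>> send_rows:
  commands: [0,0,0,0.05,0,0,-1,0,0,0,0.05,0,0,-1,0,0,0,0,0,0,-1]

```text
clock: 23.58
tool_pos: [0.617, -0.3551, 0.1512]
tcp_rot: [0.014, 0.787, -0.012, 0.617]
ft_force: [-0.3, 0.8, -2.0]
width: 0.0241
grip_force: 59.1
```

>>> send_rows:
  commands: [0,0,0,0.05,0,0,-1,0,0,0,0,0,0,-1]

```text
clock: 23.82
tool_pos: [0.6169, -0.3552, 0.1506]
tcp_rot: [0.014, 0.787, -0.012, 0.617]
ft_force: [0.1, 1.6, 1.8]
width: 0.024
grip_force: 59.1
```

>>> send_rows:
  commands: [0,0,0,0.05,0,0,-1,0,0,0,0,0,0,-1]

```text
clock: 24.08
tool_pos: [0.617, -0.3552, 0.1506]
tcp_rot: [0.013, 0.786, -0.012, 0.618]
ft_force: [0.2, 1.0, 5.9]
width: 0.0247
grip_force: 59.3
```

It is on the board. I ease the pressure and open gradually.

>>> send_rows:
  commands: [0,0,0,-0.05,0,0,-1,0,0,0,0,0,0,-1,0,0,0,0,0,0,-0.3,0,0,0,0,0,0,-0.1,0,0,0,0,0,0,0.2,0,0,0,0,0,0,0.6,0,0,0,0,0,0,1,0,0,0,0,0,0,1,0,0,0,0,0,0,1,0,0,0,0,0,0,1]

```text
clock: 25.32
tool_pos: [0.6168, -0.3551, 0.1502]
tcp_rot: [0.014, 0.787, -0.012, 0.617]
ft_force: [-0.8, -0.3, -0.3]
width: 0.0854
grip_force: 0.0
```

```bash
python3 -c "
from held import *
v=fit(0.,foot0=np.array([.5848,-.3535,.012]),save='7')"
```

```text
top 653 lean fwd -0.002 side -0.016 foot [ 0.5838 -0.3507  0.0122] rms 0.002
side 788 lean fwd -0.001 side 0.003 foot [ 0.5843 -0.353   0.0118] rms 0.0017
both 1433 lean fwd -0.004 side -0.001 foot [ 0.5842 -0.3527  0.0121] rms 0.0018
tcp [ 0.6168 -0.3551  0.1502] grip [ 0.5819 -0.3538  0.1588] tool z az -0.037 tilt 1.330 clock 25.325 w 0.08542990088949537 q [-0.85  0.59 -1.03 -1.27  0.79 -0.25]
```

It stands upright and centred, and the fingers are open. I back off along the tool's z, then watch for two seconds.

>>> send_rows:
  commands: [0,0,0,0,0,-0.5,1,0,0,0,0,0,-0.8,1,0,0,0,0,0,-0.8,1,0,0,0,0,0,-0.8,1,0,0,0,0,0,-0.8,1,0,0,0,0,0,-0.8,1,0,0,0,0,0,0,1,0,0,0,0,0,0,1,0,0,0,0,0,0,1,0,0,0,0,0,0,1]

```text
clock: 26.68
tool_pos: [0.5298, -0.3517, 0.1715]
tcp_rot: [0.014, 0.787, -0.011, 0.617]
ft_force: [1.1, -0.1, -0.6]
width: 0.0854
grip_force: 0.0
```

>>> send_rows:
  commands: [0,0,0,0,0,0,1,0,0,0,0,0,0,1,0,0,0,0,0,0,1,0,0,0,0,0,0,1,0,0,0,0,0,0,1,0,0,0,0,0,0,1,0,0,0,0,0,0,1,0,0,0,0,0,0,1,0,0,0,0,0,0,1,0,0,0,0,0,0,1]

```text
clock: 27.92
tool_pos: [0.5295, -0.3519, 0.1717]
tcp_rot: [0.014, 0.787, -0.012, 0.617]
ft_force: [-0.4, 0.0, -0.5]
width: 0.0855
grip_force: 0.0
```

```bash
python3 -c "
from held import *
for i in (8,9):
    v=fit(0.,foot0=np.array([.5848,-.3535,.012]),save=str(i))"
```

```text
top 824 lean fwd 0.002 side 0.004 foot [ 0.5831 -0.3535  0.0121] rms 0.0016
side 862 lean fwd -0.002 side 0.000 foot [ 0.5842 -0.3528  0.0118] rms 0.0017
both 1683 lean fwd -0.000 side 0.001 foot [ 0.5837 -0.3531  0.012 ] rms 0.0017
tcp [ 0.5295 -0.3519  0.1717] grip [ 0.4945 -0.3506  0.1803] tool z az -0.037 tilt 1.330 clock 27.925 w 0.08553032792591873 q [-1.01  0.48 -1.13 -1.2   0.93 -0.34]
top 818 lean fwd 0.003 side 0.003 foot [ 0.5831 -0.3533  0.0123] rms 0.0016
side 856 lean fwd 0.002 side 0.002 foot [ 0.584  -0.3532  0.012 ] rms 0.0016
both 1672 lean fwd 0.002 side 0.002 foot [ 0.5835 -0.3533  0.0122] rms 0.0016
tcp [ 0.5295 -0.3519  0.1717] grip [ 0.4945 -0.3507  0.1803] tool z az -0.037 tilt 1.330 clock 28.025 w 0.08551052520689117 q [-1.01  0.48 -1.13 -1.2   0.93 -0.34]
```

>>> send_rows:
  commands: [0,0,0,0,0,0,1,0,0,0,0,0,0,1,0,0,0,0,0,0,1,0,0,0,0,0,0,1,0,0,0,0,0,0,1,0,0,0,0,0,0,1]

```text
clock: 28.88
tool_pos: [0.5295, -0.3519, 0.1717]
tcp_rot: [0.014, 0.787, -0.012, 0.617]
ft_force: [0.2, -0.6, -0.6]
width: 0.0854
grip_force: 0.0
```

```bash
python3 -c "
from held import *
fit(0.,foot0=np.array([.5848,-.3535,.012]),save='10')"
```

```text
top 820 lean fwd -0.001 side 0.002 foot [ 0.5833 -0.3533  0.0123] rms 0.0016
side 858 lean fwd 0.000 side 0.001 foot [ 0.5841 -0.353   0.0119] rms 0.0016
both 1677 lean fwd -0.001 side 0.001 foot [ 0.5837 -0.3531  0.0122] rms 0.0016
tcp [ 0.5295 -0.3519  0.1717] grip [ 0.4945 -0.3506  0.1803] tool z az -0.037 tilt 1.330 clock 28.875 w 0.08540116021222652 q [-1.01  0.48 -1.13 -1.2   0.93 -0.34]
```

View pics/side10.png

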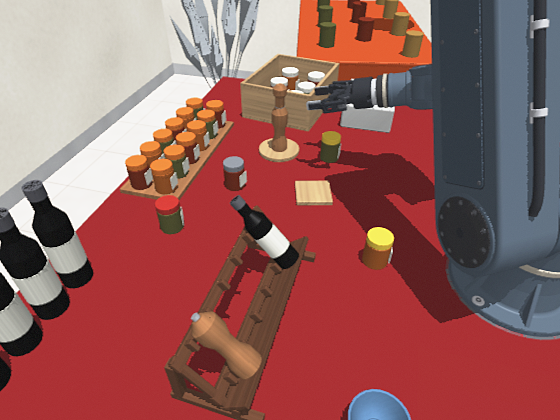

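The mill stands free and still at (280,120) in the middle of the round board, with the gripper clear at (320,100). The short mill and bottle are still in the rack.

```bash
python3 -c "
from h import *
print(workorder.sign_off())"
```

```text
the job is handed in; nothing more can be done
None
```

The tall mill stands upright, still and let go on the round board, about 1 mm from its centre by the cameras; the short mill and bottle look unmoved in the rack, and the job was handed in at about 29 s (no verdict was returned).

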